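# Change over the carrier plates on the pin base

### The arm

A 6-joint arm with a two-finger parallel gripper is mounted at the origin on a cart in front of the work surface, level with it; the furniture and walls round the work are solid. World frame = base frame: x ahead of the robot, y to its left, z up, the work surface at z = 0. Lengths are in m, angles in rad, forces in N, time in s.
With the tool pointing down it reaches from about 0.325 to 0.9 m from the base axis. Payload 6.1 kg.
Tool frame: the origin (TCP) lies at the very end of the fingers, on their centre line; the grasp point (between the pads) lies 19 mm behind it (robot.grasp_offset is the z of the grasp point in the tool frame, in m); z points along the fingers, y is the line along which they close (so a half turn about z gives the same grasp; the last joint's range is limited). The gripper opens to 85 mm and grips with 20 to 120 N. Pads are 22 mm wide; open, the fingers measure 114 mm over their backs; the gripper's body (76 mm by 85 mm) begins 54 mm behind the grasp point. The pads swing forward as they close: fully open they stand 13 mm farther back than shut.
Start: joints at [-0.126, 0.22, 1.526, -0, 1.395, -0.126], TCP at [0.625, -0, 0.231] pointing down, gripper open.
Joint ranges: [-2.98, 2.98], [-0.91, 2.08], [0.09, 2.57], [-1.24, 4.39], [0.2, 2.65], [-2.68, 2.68]. Speed limits (rad/s): [2.57, 2.57, 3.01, 3.14, 3.14, 3.14].

### API

Orientations are given as a unit quaternion [x, y, z, w].
In Python, from station import robot gives the robot as it stands.
- The arm moves only by the shell command python3 -m jog 'ROWS' [OPENING] [FORCE]. ROWS is JSON, a list of rows, each a list of 6 numbers: the shift along the tool's x, y, z in m, then the turn, a rotation vector about the tool's x, y, z in degrees. A call has 1 to 8 rows; each row is the pose to reach, as a shift and turn from the pose commanded when the call began, along the tool's axes at that moment; what a row does not reach only later rows make up. A row lasts 1/8 s, in which the tool goes at most 62.5 mm and 10.7 degrees, less where a joint would pass 70% of its speed; a pose out of reach is approached as far as the arm can. A call with a gripper value outside its range is refused whole. OPENING is the opening in per cent of the stroke, from 0 (shut) to 100 (fully open), set as the call begins (- or left out, the last holds). The fingers move at their own pace and stop on an object; FORCE is the grip in N (left out, the last holds). Time passes only in rows, so rows that repeat a pose let the fingers close. It gives the time, the measured TCP pose, the force, the opening and the grip force at its end, in the units of the state.
- robot.observe(): the state, without advancing time (a new reading comes with each control period).
- robot.capture(name): name is "scene" or "side" or "wrist"; returns the picture (384x512x3 uint8, red, green, blue); there is no depth.
- robot.calibration(name): a dict with "camera_matrix" (3x3 intrinsics, pixels), "position" and "rotation" of the camera in the world. Camera axes: x right, y up, looking along -z (the intrinsics and any distortion apply to the point x, -y, -z); pixel columns grow to the right and rows downward; lengths in m; the calibration is good to about 2 mm. A picture is of the moment at which its call begins: read the wrist's pose just before it. calibration takes no time and is no camera call; for the wrist camera it gives the pose at the moment of the call.
- robot.sign_off(): hands the job in; it is judged then, once.
Trained networks look in the newest picture that a camera, given by its name, has taken for a name from the list of things; names that differ only in an ending like _2 or _b are one class to them, and where a whole thing is asked for, a point or a joint stands for the part that bears it (a point fixed in the world has none). Each returns a list of dicts, best first, with "p" (0 to 1); they miss things now and then, are a little off and sometimes report something else, mostly with a low value. They report only what shows in the picture. A call takes as long as a camera call. They do not tell look-alikes from the thing itself.
- robot.cut_out(camera, label): "pixels" (384x512 bool, what is visible of it).
- robot.mark_of(camera, label): "centre" ([x, y, z] in m, in world coordinates, good to about 4 mm: a listed point, or the origin of a listed thing).
The state is a dict: "clock": time; "joint_pos": joint angles; "qd": joint speeds; "effort": joint torques, N m; "position": TCP position; "ee_rot": TCP orientation; "force": force on the tool from outside, world axes, zero at the start; "torque": the same for the moment, N m; "grip_width": finger opening in m; "gripper_force": force on a finger pad.
Only numpy, scipy, OpenCV 4.12 (cv2) and the standard library are available. Lean on these libraries where they do the work, as an engineer would, in place of code of your own. Each camera call takes 0.05 s, during which the arm holds its last target. There are 200 camera calls.

### The job

Change the drilling fixture over to the long job: take the finished short piece of wood off the orange plate and lay it in line on the middle of the yellow mat, and swap the two plates, so that the blue one sits fully down on both pins of the base and the orange one lies in line on the middle of the grey mat; the black mat is free for parking a plate on the way. Finish with the long piece of wood lying lengthwise, centred, on the blue plate on the base. Do not disturb the tape measure or the screw jar.

Things in the scene. Friction and masses are not known exactly. Their poses are not given: they have to be found in the camera images.
- pin_seat (a point): Dark steel pin base, fixed, 50 mm wide, 20 high; point: middle of its top face, x along its length, z up. On the top face: a round pin (12 mm) at x +70 mm, a diamond pin (7 x 12 mm) at x -70 mm, both 14.5 mm tall, upper 8.5 mm tapered to 3 mm, so a plate up to 5 mm off slides on. A seated plate rests on the top face, its centre 8 mm above the point, its long sides free for fingers.
- storage_mat: Grey mat with white border line, 190 x 84 mm, 3 mm thick, fixed to the bench; origin at the centre of its underside (bench level), x along its length, y across. The blue plate lies on it at the start; the orange plate belongs on it at the end.
- parking_mat: Black rubber mat with grey border line, 190 x 84 mm, 3 mm thick, fixed to the bench; origin at the centre of its underside (bench level), x along its length, y across. Empty at the start: the free spot.
- yellow_mat: Yellow mat with black border line, 116 x 80 mm, 3 mm thick, fixed to the bench; origin at the centre of its underside (bench level), x along its length, y across. Empty at the start: for the finished short piece.
- orange_plate_mid (a point): The orange plate, 170 x 64 x 16 mm, 0.3 to 0.6 kg, a 14 mm through hole 70 mm either side of its centre (fits the pins either way round), on top a black rubber pad 94 x 50 mm, 2 mm thick, on which wood lies. Grasp across the 64 mm. Point: plate's centre, half-way up (8 mm above underside, 10 below the pad's top); x along its length, z up. At the start it sits on the pins of the base.
- blue_plate_mid (a point): The blue plate, 170 x 64 x 16 mm, 0.3 to 0.6 kg, a 14 mm through hole 70 mm either side of its centre (fits the pins either way round), on top a black rubber pad 116 x 38 mm, 2 mm thick, on which wood lies. Grasp across the 64 mm. Point: plate's centre, half-way up (8 mm above underside, 10 below the pad's top); x along its length, z up. At the start it lies on the grey mat.
- short_piece_mid (a point): The finished piece, a short pine offcut 55 x 90 x 18 mm, lying on the orange plate at the start; the point is its centre, half-way up (9 mm). Its y axis runs along its 90 mm length, x across its 55 mm width (grasp across this), z up. In line on the yellow mat means its length along the mat's length.
- long_piece_mid (a point): The long pine offcut 38 x 190 x 19 mm, lying on the bench at the start; the point is its centre, half-way up (9.5 mm). Its y axis runs along its 190 mm length, x across its 38 mm width (grasp across this), z up. It is longer than the plate, and overhangs it by 10 mm at each end.
- tape_measure: Yellow and black tape measure standing on its edge just behind the work (others farther left do not matter), 38 x 106 x 68 mm, origin under its middle. Bystander.
- screw_jar: Clear jar of screws with a red lid, just behind the work, 65 mm diameter, 86 mm tall, origin under its middle. Bystander.
There are look-alikes about, which are no part of the job. Leave any pink or red look-alike of the part that bears short_piece_mid alone.

How it is judged:
At the end, for the whole second after the job is handed in: Blue plate seated on both pins (centred to 5 mm, down to 2.5 mm); long piece on it (12 mm, 0.15 rad); orange plate flat on the grey mat (15 mm, 0.2 rad); short piece on the yellow mat (15 mm, 0.25 rad); all at rest; tape measure and screw jar not moved over 20 mm (horizontal distance between blue_plate_mid and pin_seat below 0.005 m and z of blue_plate_mid in the frame of pin_seat between 0.005 and 0.0105 m and angle between blue_plate_mid's own z axis and vertical below 0.04 rad and horizontal distance between orange_plate_mid and storage_mat below 0.015 m and height (world z) of orange_plate_mid between 0.007 and 0.015 m and angle between the x axis of orange_plate_mid and the x axis of storage_mat, either way round below 0.2 rad and angle between orange_plate_mid's own z axis and vertical below 0.05 rad and horizontal distance between short_piece_mid and yellow_mat below 0.015 m and height (world z) of short_piece_mid between 0.008 and 0.017 m and angle between the y axis of short_piece_mid and the x axis of yellow_mat, either way round below 0.25 rad and horizontal distance between long_piece_mid and blue_plate_mid below 0.012 m and z of long_piece_mid in the frame of blue_plate_mid between 0.016 and 0.0225 m and angle between the y axis of long_piece_mid and the x axis of blue_plate_mid, either way round below 0.15 rad and linear speed of each of orange_plate, blue_plate, short_piece, long_piece below 0.02 m/s); the robot touches nothing.
It fails at once if the tape measure is disturbed (moved more than 20 mm) (distance of tape_measure from where it was at the start of the episode above 0.02 m).
It fails at once if the screw jar is disturbed (moved more than 20 mm) (distance of screw_jar from where it was at the start of the episode above 0.02 m).
It also fails if it takes over 122 s, if anything falls off the work surface, if the arm or the gripper's body presses on something with over 40 N, if the wrist force passes 120 N, or if a joint passes its speed limit or range.

## Working session

There is one attempt and no reset: what is moved stays moved. The work goes in short steps, Python scripts to look and compute and a shell command to move; the robot and the scene stay as the last step left them, time stands still between calls to the robot, and variables do not carry over. Pictures are saved under pics/ and viewed, at most 16 in all, crops included, and the job is handed in when it is done.

```bash
ls; mkdir -p pics; cat > h.py <<'E'
import numpy as np, cv2
from station import robot
def save(cam,name,crop=None,s=1):
    im=robot.capture(cam)
    o=im
    if crop: a,b,c,d=crop; o=im[b:d,a:c]
    cv2.imwrite('pics/'+name+'.png',cv2.resize(o,None,fx=s,fy=s,interpolation=cv2.INTER_CUBIC)[:,:,::-1]); return im
def pix2w(cam,uv,z,c=None):
    c=c or robot.calibration(cam);K=np.array(c['camera_matrix']);R=np.array(c['rotation']);p=np.array(c['position'])
    uv=np.atleast_2d(uv).astype(float)
    d=np.c_[(uv[:,0]-K[0,2])/K[0,0],-(uv[:,1]-K[1,2])/K[1,1],-np.ones(len(uv))]@R.T
    return p+d*((z-p[2])/d[:,2])[:,None]
def w2pix(cam,P):
    c=robot.calibration(cam);K=np.array(c['camera_matrix']);R=np.array(c['rotation']);p=np.array(c['position'])
    q=(np.atleast_2d(P)-p)@R
    return np.c_[K[0,0]*q[:,0]/-q[:,2]+K[0,2],K[1,1]*-q[:,1]/-q[:,2]+K[1,2]]
E
python3 - <<'E'
from h import *
for c in ['scene','side','wrist']:
    save(c,c+'0',s=1.5)
    k=robot.calibration(c);print(c,{a:(np.round(b,3).tolist() if not isinstance(b,str) else b) for a,b in k.items()})
    for l in ['pin_seat','storage_mat','parking_mat','yellow_mat','orange_plate_mid','blue_plate_mid','short_piece_mid','long_piece_mid','tape_measure','screw_jar']:
        print(l,[(round(r['p'],2),np.round(r['centre'],3).tolist(),np.round(w2pix(c,r['centre'])[0]).tolist()) for r in robot.mark_of(c,l)][:4])
print(robot.observe())
E
```

```text
pics
scene {'camera_matrix': [[364.038, 0.0, 258.717], [0.0, 364.038, 198.895], [0.0, 0.0, 1.0]], 'position': [0.027, -1.015, 0.651], 'rotation': [0.495, -0.138, -0.211, 0.832]}Traceback (most recent call last):
  File "<stdin>", line 6, in <module>
  File "h.py", line 15, in w2pix
    q=(np.atleast_2d(P)-p)@R
      ~~~~~~~~~~~~~~~~~~~~^~
ValueError: matmul: Input operand 1 has a mismatch in its core dimension 0, with gufunc signature (n?,k),(k,m?)->(n?,m?) (size 4 is different from 3)
```

```bash
sed -i "s/R=np.array(c\['rotation'\])/R=Rn.from_quat(c['rotation']).as_matrix()/; 1a from scipy.spatial.transform import Rotation as Rn" h.py
python3 - <<'E'
from h import *
for c in ['scene','side','wrist']:
    save(c,c+'0',s=1.5)
    k=robot.calibration(c);print(c,{a:(np.round(b,3).tolist() if not isinstance(b,str) else b) for a,b in k.items()})
    for l in ['pin_seat','storage_mat','parking_mat','yellow_mat','orange_plate_mid','blue_plate_mid','short_piece_mid','long_piece_mid','tape_measure','screw_jar']:
        print(l,[(round(r['p'],2),np.round(r['centre'],3).tolist(),np.round(w2pix(c,r['centre'])[0]).tolist()) for r in robot.mark_of(c,l)][:4])
print(robot.observe())
E
```

```text
scene {'camera_matrix': [[364.038, 0.0, 258.717], [0.0, 364.038, 198.895], [0.0, 0.0, 1.0]], 'position': [0.027, -1.015, 0.651], 'rotation': [0.495, -0.138, -0.211, 0.832]}
pin_seat [(0.9, [0.53, -0.173, 0.017], [263.0, 229.0])]
storage_mat [(0.63, [0.499, -0.355, 0.001], [286.0, 268.0])]
parking_mat [(0.88, [0.479, 0.357, -0.002], [191.0, 175.0])]
yellow_mat [(0.57, [0.556, 0.177, -0.0], [225.0, 188.0])]
orange_plate_mid [(0.65, [0.532, -0.175, 0.026], [264.0, 226.0])]
blue_plate_mid [(0.97, [0.495, -0.358, 0.011], [285.0, 266.0])]
short_piece_mid [(0.72, [0.486, 0.01, 0.01], [227.0, 209.0]), (0.68, [0.389, -0.54, 0.004], [290.0, 327.0]), (0.63, [0.528, -0.174, 0.046], [263.0, 221.0]), (0.59, [0.525, -0.529, 0.009], [334.0, 302.0])]
long_piece_mid [(0.6, [0.488, 0.011, 0.003], [227.0, 210.0])]
tape_measure [(0.53, [0.752, 0.044, 0.003], [285.0, 191.0])]
screw_jar [(0.56, [0.723, 0.257, -0.0], [253.0, 173.0])]
side {'camera_matrix': [[424.25, 0.0, 262.597], [0.0, 424.25, 188.12], [0.0, 0.0, 1.0]], 'position': [0.5, -1.33, 1.04], 'rotation': [0.441, -0.008, -0.036, 0.897]}
pin_seat [(
[... 1620 characters left out ...]
ock': 1.75, 'joint_pos': array([-1.26084348e-01,  2.20423385e-01,  1.52647624e+00, -3.22633875e-05,
        1.39469859e+00, -1.26117713e-01]), 'qd': array([ 0.0006733 ,  0.00031412, -0.00023803,  0.00051304, -0.00154793,
        0.00046151]), 'effort': array([-1.02977247e-03, -4.96825898e+01, -3.89723325e+01, -3.60078402e-04,
        8.47092433e-04,  2.37502638e-05]), 'position': array([ 6.25001222e-01, -4.89083349e-06,  2.31297735e-01]), 'ee_rot': array([ 7.07092986e-01,  7.07120576e-01, -1.42564411e-05,  7.53163257e-06]), 'force': array([ 0.13284351, -0.35738832,  0.13609234]), 'torque': array([ 0.01727915, -0.00372334, -0.07660753]), 'gripper_force': 0.0, 'grip_width': 0.0856995094958307}
```

View pics/scene0.png

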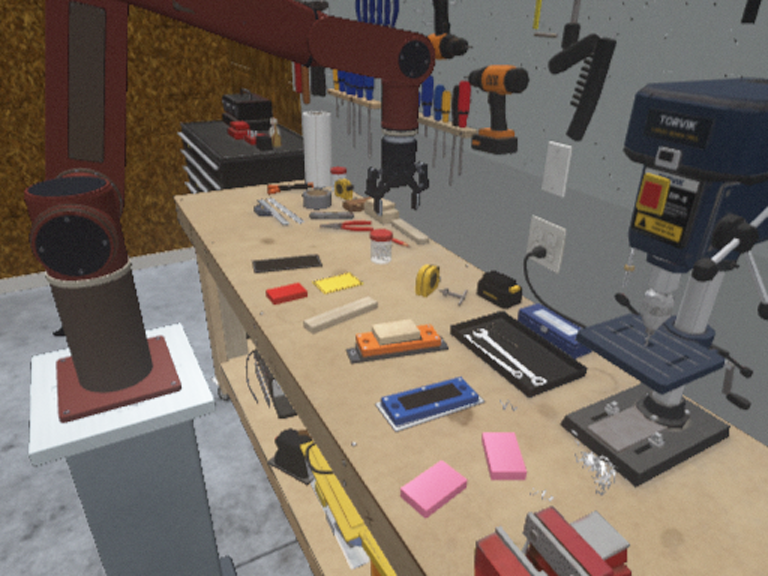

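View pics/side0.png

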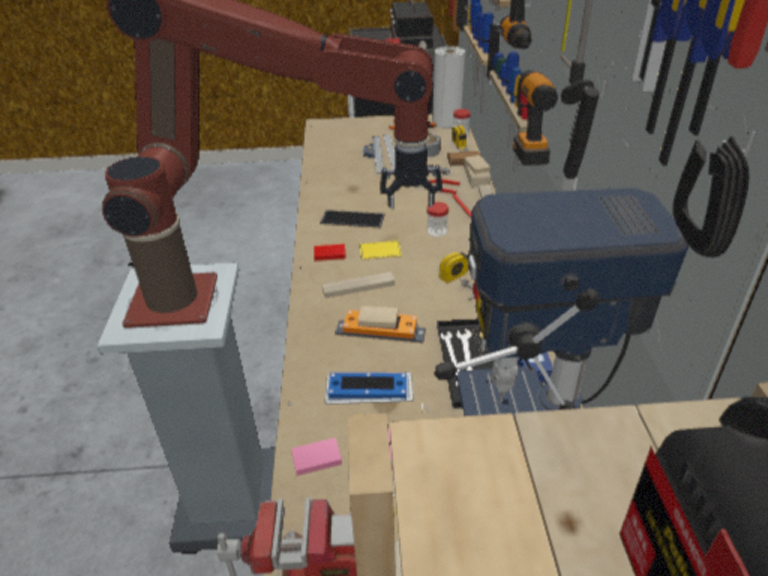

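View pics/wrist0.png

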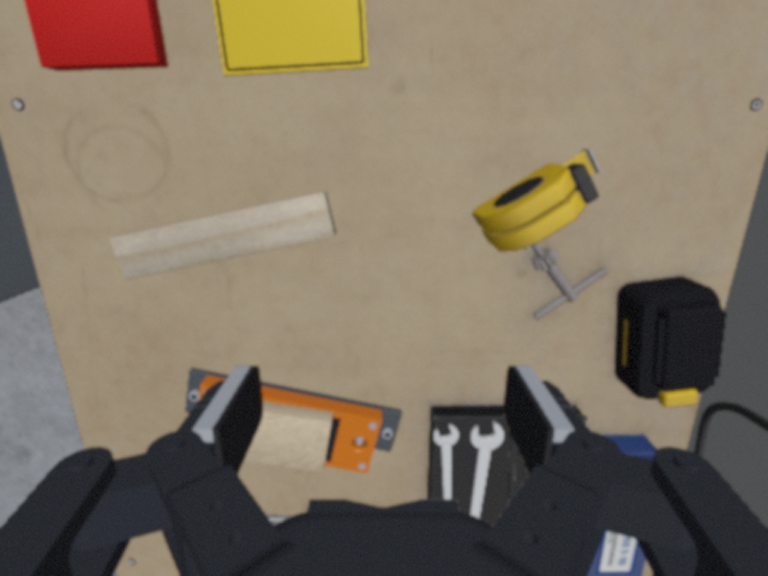

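The short piece is the pine block on the orange plate (scene ~395,330; side ~378,316). The red block (scene 286,294) and the two pink ones (scene 434,488 and 504,455) are look-alikes. The base is under the orange plate and the blue plate is on the grey mat. I'll move the wrist camera over the base, turned, to measure and confirm.

```bash
python3 -m jog '[[-0.05,-0.04,-0.01,0,0,-10],[-0.1,-0.08,-0.01,0,0,-20],[-0.15,-0.12,-0.01,0,0,-31],[-0.2,-0.16,-0.01,0,0,-41],[-0.2,-0.16,-0.01,0,0,-52],[-0.2,-0.16,-0.01,0,0,-62],[-0.2,-0.16,-0.01,0,0,-72],[-0.2,-0.16,-0.01,0,0,-82]]' 95
cat >> h.py <<'E'
def tool():
    s=robot.observe(); return np.array(s['position']),Rn.from_quat(s['ee_rot']).as_matrix()
def rect(cam,label,z,k=0):
    "centre and yaw(deg) of cut-out's top-face rectangle at height z"
    m=robot.cut_out(cam,label)[k]['pixels'].astype(np.uint8)
    n,l,st,_=cv2.connectedComponentsWithStats(m); m=(l==1+np.argmax(st[1:,4])).astype(np.uint8)
    c=max(cv2.findContours(m,0,1)[0],key=len)[:,0]
    P=pix2w(cam,c,z)[:,:2]
    (cx,cy),(w,h),a=cv2.minAreaRect((P*1000).astype(np.float32))
    if w<h: w,h,a=h,w,a+90
    return np.round([cx/1000,cy/1000,w,h,(a+90)%180-90],4)
def go(x,y,z,yaw):
    "yaw=world direction of closing axis, deg; prints the row"
    p,R=tool(); d=R.T@(np.array([x,y,z])-p); a=np.degrees(np.arctan2(R[1,1],R[0,1]))
    t=-((yaw-a+180)%360-180)
    print('row',np.round(d,4).tolist(),'turn',round(t,1),'tilt',np.round(R[:,2],3).tolist())
E
python3 - <<'E'
from h import *
save('wrist','w1',s=1.5)
for l,z in [('orange_plate_mid',.036),('short_piece_mid',.056),('blue_plate_mid',.019),('storage_mat',.003),('long_piece_mid',.019),('yellow_mat',.003)]:
    r=robot.mark_of('wrist',l); print(l,[(round(q['p'],2),np.round(q['centre'],3).tolist()) for q in r][:3])
    try: print(rect('wrist',l,z))
    except Exception as e: print(e)
print(tool()[0])
E
```

```text
clock: 2.75
position: [0.4649, -0.2002, 0.2415]
ee_rot: [0.067, 0.998, -0.0, 0.0]
force: [-0.1, -0.0, 0.6]
grip_width: 0.0811
gripper_force: 0.0
orange_plate_mid []
[ 5.327000e-01 -1.744000e-01  1.748383e+02  6.695800e+01 -1.370950e+01]
short_piece_mid [(0.85, [0.528, -0.168, 0.05]), (0.85, [0.526, -0.53, 0.006])]
[ 0.5066 -0.4891 87.836  59.215  60.9742]
blue_plate_mid [(0.61, [0.496, -0.358, 0.011])]
[  0.494   -0.3538 171.0479  70.2333  -5.6696]
storage_mat [(0.71, [0.496, -0.357, 0.013])]
[  0.4969  -0.354  190.8575  84.9993  -2.2697]
long_piece_mid [(0.87, [0.49, 0.01, 0.007])]
[4.868000e-01 4.700000e-03 1.916935e+02 4.468220e+01 1.141050e+01]
yellow_mat []
[  0.5562   0.1442 115.6496  21.4569   7.7628]
[ 0.46499958 -0.19999259  0.24128729]
```

View pics/w1.png

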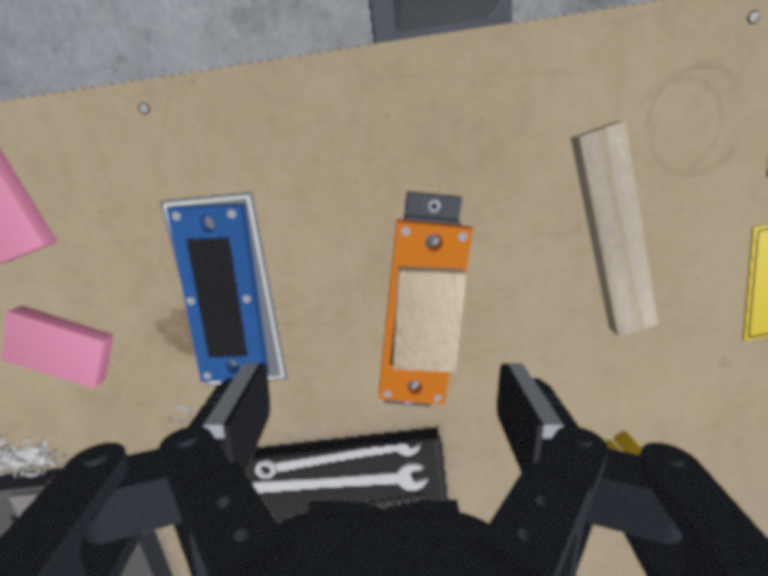

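The crop confirms it. The pine block at (430,320) lies lengthwise on the orange plate with both holes visible, and the two pink blocks on the left are look-alikes. Next I'll work out centres and yaws from holes and corners.

```bash
python3 - <<'E'
from h import *
def line(n,pts,z):
    P=pix2w('wrist',np.array(pts)/1.5,z)[:,:2]; d=P[0]-P[1]
    print(n,P.mean(0).round(4),'len',np.linalg.norm(d).round(4),'yaw',np.degrees(np.arctan2(d[1],d[0])).round(1)%180)
line('orange holes',[(414,386),(433,241)],.036)
line('blue holes',[(232,365),(209,222)],.019)
def quad(n,pts,z):
    P=pix2w('wrist',np.array(pts)/1.5,z)[:,:2]
    d=(P[0]+P[1]-P[2]-P[3])/2; e=(P[1]+P[2]-P[0]-P[3])/2
    print(n,P.mean(0).round(4),'len',np.linalg.norm(d).round(4),np.linalg.norm(e).round(4),'yaw',np.degrees(np.arctan2(d[1],d[0])).round(1)%180)
quad('short',[(393,371),(459,373),(466,270),(399,269)],.056)
quad('long',[(617,334),(658,324),(624,122),(580,135)],.019)
quad('smat',[(202,384),(284,377),(254,194),(163,203)],.003)
go(.5327,-.1744,.12,78)
E
```

```text
orange holes [ 0.5317 -0.1731] len 0.1393 yaw 166.8
blue holes [ 0.4932 -0.354 ] len 0.1391 yaw 173.9
short [ 0.5287 -0.1694] len 0.0934 0.0561 yaw 170.6
long [0.4863 0.0081] len 0.1876 0.0368 yaw 11.3
smat [ 0.4971 -0.3555] len 0.1843 0.084 yaw 175.7
row [-0.0635, 0.0348, 0.1213] turn 4.0 tilt [-0.0, 0.0, -1.0]
```

```bash
python3 -m jog '[[-0.03,0.02,0.03,0,0,1],[-0.0593,0.0393,0.08,0,0,1.7],[-0.0593,0.0393,0.13,0,0,1.7],[-0.0593,0.0393,0.17,0,0,1.7],[-0.0593,0.0393,0.2,0,0,1.7],[-0.0593,0.0393,0.204,0,0,1.7]]'
python3 -m jog '[[0,0,0,0,0,0],[0,0,0,0,0,0],[0,0,0,0,0,0],[0,0,0,0,0,0]]' 40 60
python3 - <<'E'
from h import *
save('side','s1',(180,130,330,260),4)
E
```

```text
clock: 4.15
position: [0.5271, -0.1683, 0.0347]
ee_rot: [0.085, 0.996, 0.001, -0.003]
force: [-0.7, 0.1, -0.1]
grip_width: 0.0811
gripper_force: 0.0
clock: 4.65
position: [0.5307, -0.1701, 0.0394]
ee_rot: [0.085, 0.996, -0.001, 0.002]
force: [-0.4, -0.2, 5.9]
grip_width: 0.0535
gripper_force: 65.1
```

View pics/s1.png

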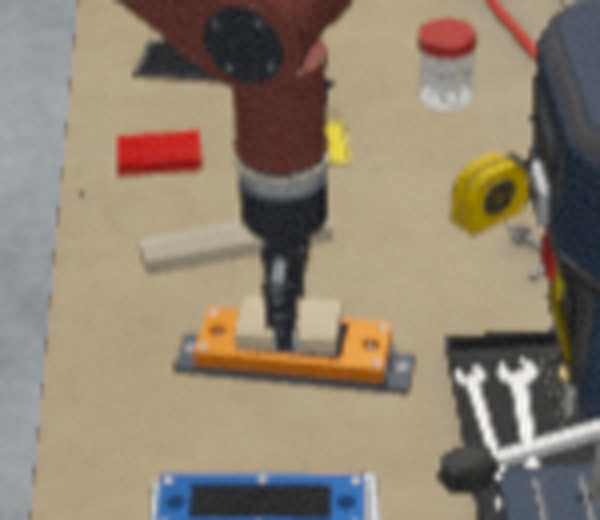

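The grip on the pine piece is good, with 53.5 mm opening and 65 N. Next: lift and carry it towards the yellow mat.

```bash
python3 -m jog '[[0,0,-0.03,0,0,0],[0,0.02,-0.08,0,0,0],[0.02,0.07,-0.12,0,0,-4],[0.04,0.13,-0.13,0,0,-8],[0.06,0.19,-0.13,0,0,-12],[0.08,0.25,-0.13,0,0,-17],[0.08,0.3,-0.13,0,0,-17],[0.08,0.3,-0.13,0,0,-17]]'
python3 - <<'E'
from h import *
save('wrist','w2',s=1.5)
m=robot.mark_of('wrist','yellow_mat');print([(round(q['p'],2),np.round(q['centre'],3).tolist()) for q in m])
print(rect('wrist','yellow_mat',.003)); print(robot.observe()['grip_width'],tool()[0])
E
```

```text
clock: 5.7
position: [0.5007, 0.1435, 0.168]
ee_rot: [-0.066, 0.998, 0.0, 0.001]
force: [0.5, -0.9, -1.1]
grip_width: 0.0535
gripper_force: 64.4
[]
[ 0.5124  0.2111 37.5712  4.8894  8.7645]
0.05367621876040014 [0.50077508 0.13944206 0.16740401]
```

View pics/w2.png

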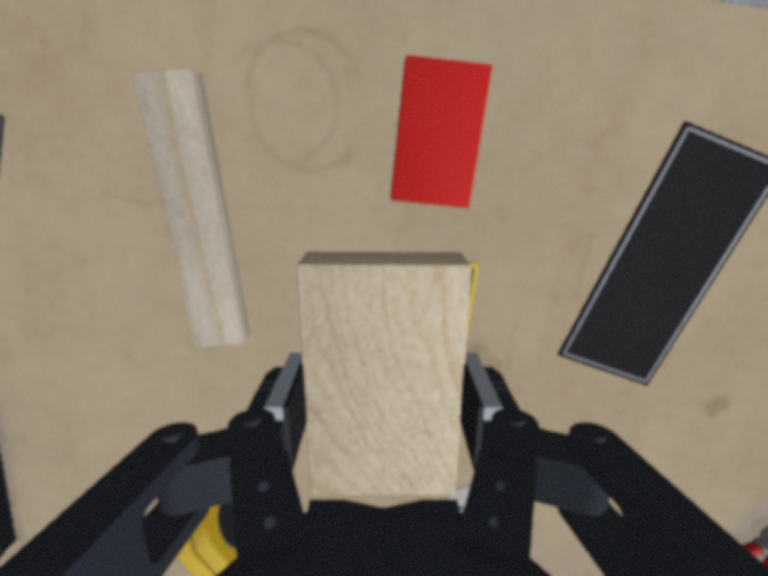

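```bash
python3 - <<'E'
from h import *
p,R=tool()
print('corner',pix2w('wrist',np.array([(478,264),(469,335)])/1.5,.003).round(4))
P=pix2w('wrist',np.array([(300,265),(469,265),(460,497),(310,497)])/1.5,p[2]+.018)
print(P.round(4), 'centre in tool',(R.T@(P.mean(0)-p)).round(4))
# initial wrist view of yellow mat
s={'camera_matrix':robot.calibration('wrist')['camera_matrix'],'position':[.625,.08,.374],'rotation':[-.157,0,0,.988]}
Q=pix2w('wrist',np.array([(224,74),(367,66)])/1.5,.003,s); print(Q.round(4)); 
d=Q[1]-Q[0]; u=d[:2]/np.linalg.norm(d[:2]); print(np.linalg.norm(d),np.degrees(np.arctan2(u[1],u[0])),Q[:,:2].mean(0)+.04*np.array([-u[1],u[0]]))
E
```

```text
corner [[0.4935 0.2111 0.003 ]
 [0.5519 0.2155 0.003 ]]
[[0.458  0.1087 0.1854]
 [0.4514 0.16   0.1854]
 [0.5395 0.1737 0.1854]
 [0.5467 0.1184 0.1854]] centre in tool [ 0.0017  0.001  -0.018 ]
[[0.4986 0.1371 0.003 ]
 [0.6126 0.1428 0.003 ]]
0.11409579743622722 2.8751215955888743 [0.55361091 0.17991354]
```

```bash
python3 -m jog '[[-0.03,0.02,0.02,0,0,2],[-0.0593,0.031,0.05,0,0,3.6],[-0.0593,0.031,0.1,0,0,3.6],[-0.0593,0.031,0.14,0,0,3.6],[-0.0593,0.031,0.158,0,0,3.6],[-0.0593,0.031,0.162,0,0,3.6],[-0.0593,0.031,0.1625,0,0,3.6],[-0.0593,0.031,0.1625,0,0,3.6]]'
python3 -m jog '[[0,0,0,0,0,0],[0,0,0,0,0,0],[0,0,0,0,0,0]]' 95
python3 -m jog '[[0.02,-0.03,-0.05,0,0,0],[0.04,-0.09,-0.11,0,0,2],[0.06,-0.15,-0.15,0,0,4],[0.06,-0.21,-0.15,0,0,8],[0.06,-0.27,-0.15,0,0,12],[0.06,-0.32,-0.15,0,0,16],[0.06,-0.35,-0.15,0,0,17],[0.06,-0.35,-0.15,0,0,17]]'
python3 - <<'E'
from h import *
save('wrist','w3',s=1.5)
for l,z in [('orange_plate_mid',.036),('pin_seat',.02)]:
    print(l,[(round(q['p'],2),np.round(q['centre'],4).tolist()) for q in robot.mark_of('wrist',l)]); print(rect('wrist',l,z))
go(.532,-.174,.012,76.8)
robot.capture('side')
print(rect('side','short_piece_mid',.021),[(round(q['p'],2),np.round(q['centre'],4).tolist()) for q in robot.mark_of('side','short_piece_mid')])
E
```

```text
clock: 6.85
position: [0.5573, 0.1783, 0.0067]
ee_rot: [-0.032, 0.999, 0.0, 0.002]
force: [0.3, -0.9, -0.7]
grip_width: 0.0531
gripper_force: 64.5
clock: 7.22
position: [0.5559, 0.1783, 0.0051]
ee_rot: [-0.032, 0.999, 0.0, 0.0]
force: [-0.5, -0.8, 0.1]
grip_width: 0.0812
gripper_force: 0.0
clock: 8.22
position: [0.5184, -0.178, 0.155]
ee_rot: [0.118, 0.993, -0.0, 0.0]
force: [0.0, 0.2, -0.2]
grip_width: 0.0814
gripper_force: 0.0
orange_plate_mid [(0.66, [0.5332, -0.1764, 0.0284])]
[ 5.334000e-01 -1.695000e-01  1.707604e+02  6.552740e+01 -1.268700e+01]
pin_seat []
[ 0.4398 -0.1478 48.3638 23.1045 76.8357]
row [-0.0134, 0.0027, 0.1426] turn -0.0 tilt [-0.0, 0.0, -1.0]
[ 0.3878 -0.5477 87.9151 66.8273 12.7609] [(0.89, [0.3913, -0.5372, 0.0104]), (0.65, [0.4132, 0.1662, 0.012]), (0.6, [0.5598, 0.1768, 0.0154]), (0.4, [0.5244, -0.5279, 0.0086])]
```

View pics/w3.png

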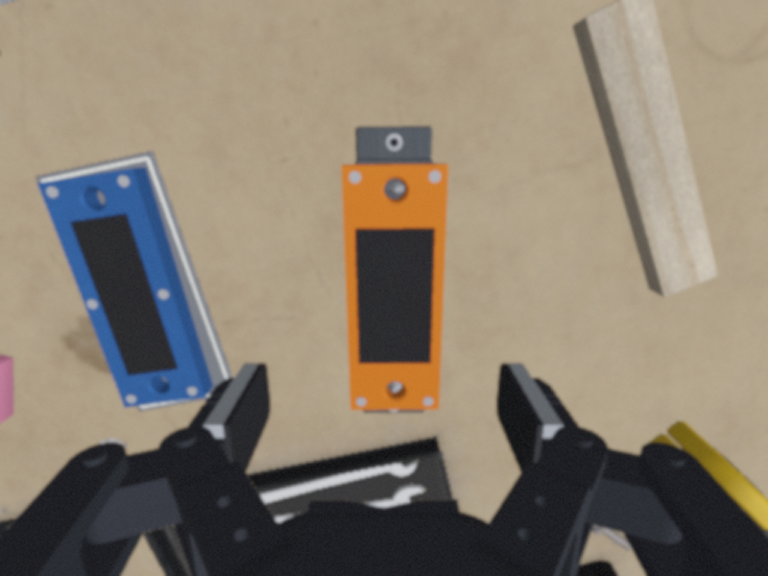

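Orange plate is seen square-on with holes at (396,189) and (396,389). The short piece sits on the yellow mat at about (0.560, 0.177). Next I'll compute the plate offset from its corners.

```bash
cat >> h.py <<'E'
def quad(n,pts,z):
    "pts: far(bottom of image) left,right then near right,left"
    p,R=tool(); P=pix2w('wrist',np.array(pts)/1.5,z)
    d=(P[0]+P[1]-P[2]-P[3])/2; e=(P[1]+P[2]-P[0]-P[3])/2
    print(n,P.mean(0).round(4)[:2],'len',np.linalg.norm(d).round(4),np.linalg.norm(e).round(4),'yaw',np.degrees(np.arctan2(d[1],d[0])).round(1),'in tool',(R.T@(P.mean(0)-p)).round(4))
E
python3 - <<'E'
from h import *
quad('orange',[(350,410),(440,410),(447,164),(343,164)],.036)
quad('orange holes',[(396,389),(396,389),(396,189),(396,189)],.036)
quad('blue',[(125,406),(210,396),(147,162),(40,180)],.019)
quad('blue holes',[(161,384),(161,384),(95,198),(95,198)],.019)
quad('blue pad',[(128,374),(176,369),(127,214),(73,222)],.021)
go(.532,-.174,.012,76.8)
E
```

```text
orange [ 0.5335 -0.169 ] len 0.1706 0.0635 yaw -12.6 in tool [-0.0135  0.0081  0.1188]
orange holes [ 0.5324 -0.1681] len 0.1387 0.0 yaw -12.6 in tool [-0.0121  0.0088  0.1188]
blue [ 0.4961 -0.3481] len 0.1708 0.0693 yaw -6.2 in tool [-0.0179 -0.1747  0.1358]
blue holes [ 0.4966 -0.3507] len 0.1393 0.0 yaw -4.7 in tool [-0.019  -0.1771  0.1358]
blue pad [ 0.4969 -0.3517] len 0.1143 0.0367 yaw -5.7 in tool [-0.0195 -0.1781  0.1338]
row [-0.0131, 0.0029, 0.1428] turn 0.0 tilt [-0.0, 0.0, -1.0]
```

```bash
cat >> h.py <<'E'
def colrect(cam,lo,hi,z,im=None,cal=None):
    im=robot.capture(cam) if im is None else im
    h=cv2.cvtColor(im,cv2.COLOR_RGB2HSV); m=cv2.inRange(h,np.array(lo),np.array(hi))
    n,l,st,_=cv2.connectedComponentsWithStats(m); c=max(cv2.findContours((l==1+np.argmax(st[1:,4])).astype(np.uint8),0,1)[0],key=len)[:,0]
    P=pix2w(cam,c+0.0,z,cal)[:,:2]; (x,y),(w,hh),a=cv2.minAreaRect((P*1000).astype(np.float32))
    if w<hh: w,hh,a=hh,w,a+90
    return np.round([x/1000,y/1000,w,hh,(a+90)%180-90],4)
ORANGE=((5,150,120),(18,255,255)); BLUE=((100,120,60),(125,255,255))
E
python3 - <<'E'
from h import *
print(tool()[0])
w=cv2.imread('pics/w3.png')[:,:,::-1]; w=cv2.resize(w,(512,384))
print('old',colrect('wrist',*ORANGE,.036,w))
print('new',colrect('wrist',*ORANGE,.036),colrect('wrist',*ORANGE,.036))
print('blue',colrect('wrist',*BLUE,.019)); print(tool()[0])
E
```

```text
[ 0.5185565  -0.17388524  0.15478992]
old [  0.5326  -0.1695 169.3215  62.7702 -12.6859]
new [  0.533   -0.1741 168.8685  62.9168 -13.0985] [  0.5326  -0.174  169.7775  62.9025 -13.0471]
blue [  0.4956  -0.3529 168.1232  71.0121  -5.3303]
[ 0.51859399 -0.17444559  0.15488033]
```

```bash
python3 -m jog '[[-0.0136,0.0035,0.04,0,0,0],[-0.0136,0.0035,0.08,0,0,0],[-0.0136,0.0035,0.11,0,0,0],[-0.0136,0.0035,0.128,0,0,0],[-0.0136,0.0035,0.135,0,0,0],[-0.0136,0.0035,0.135,0,0,0],[-0.0136,0.0035,0.135,0,0,0],[-0.0136,0.0035,0.135,0,0,0]]' 100
python3 -m jog '[[0,0,0,0,0,0],[0,0,0,0,0,0],[0,0,0,0,0,0],[0,0,0,0,0,0],[0,0,0,0,0,0]]' 50 80
```

```text
clock: 9.78
position: [0.5333, -0.1751, 0.0209]
ee_rot: [0.116, 0.993, -0.0, 0.001]
force: [0.5, 0.4, -1.5]
grip_width: 0.0857
gripper_force: 0.0
clock: 10.4
position: [0.5333, -0.175, 0.0211]
ee_rot: [0.116, 0.993, -0.0, 0.001]
force: [-1.9, 1.8, 6.6]
grip_width: 0.062
gripper_force: 88.2
```

```bash
python3 -m jog '[[0,0,-0.01,0,0,0],[0,0,-0.025,0,0,0],[0,0,-0.05,0,0,0],[0.01,0.03,-0.09,0,0,0],[0.03,0.08,-0.12,0,0,1],[0.05,0.13,-0.13,0,0,2],[0.07,0.18,-0.13,0,0,3],[0.09,0.23,-0.13,0,0,4]]'
python3 -m jog '[[0.02,0.05,0,0,0,1],[0.04,0.11,0,0,0,2],[0.055,0.17,0,0,0,3],[0.07,0.22,0,0,0,4],[0.0654,0.2827,0,0,0,4],[0.0654,0.2827,0,0,0,4],[0.0654,0.2827,0,0,0,4],[0.0654,0.2827,0,0,0,4]]'
python3 - <<'E'
from h import *
print(tool()[0],robot.observe()['grip_width'])
save('wrist','w4',s=1.5); 
c=robot.capture('scene');print([(round(q['p'],2),np.round(q['centre'],4).tolist()) for q in robot.mark_of('scene','pin_seat')])
go(.478,.358,.1,69)
E
```

```text
clock: 11.4
position: [0.4974, 0.0713, 0.1509]
ee_rot: [0.151, 0.989, 0.0, 0.001]
force: [1.1, 0.7, -3.4]
grip_width: 0.0616
gripper_force: 88.4
clock: 12.4
position: [0.5193, 0.358, 0.1502]
ee_rot: [0.185, 0.983, -0.0, -0.0]
force: [-0.0, -0.3, -4.0]
grip_width: 0.0614
gripper_force: 88.9
[0.51928743 0.35795989 0.15021269] 0.06137238252629322
[(0.98, [0.5293, -0.1731, 0.0177]), (0.49, [0.7279, 0.2554, -0.0027])]
row [0.0387, -0.0153, 0.0504] turn -0.4 tilt [0.001, 0.0, -1.0]
```

View pics/w4.png

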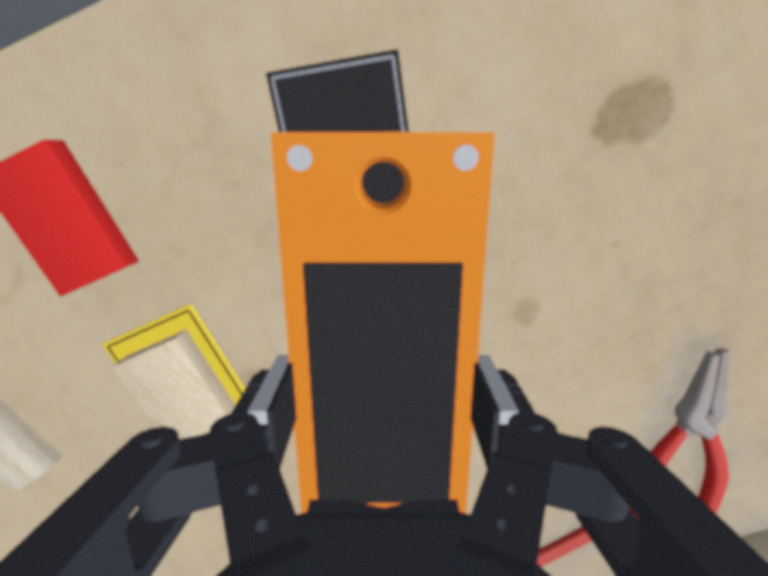

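Plate is held squarely, near mat edge at (268,73)-(397,51), which is about 10° off. I'll correct and lower.

```bash
python3 -m jog '[[0.02,-0.01,0.03,0,0,-5],[0.0387,-0.0153,0.07,0,0,-9],[0.0387,-0.0153,0.1,0,0,-9],[0.0387,-0.0153,0.125,0,0,-9],[0.0387,-0.0153,0.138,0,0,-9],[0.0387,-0.0153,0.144,0,0,-9],[0.0387,-0.0153,0.146,0,0,-9],[0.0387,-0.0153,0.146,0,0,-9]]'
python3 -m jog '[[0,0,0,0,0,0],[0,0,0,0,0,0],[0,0,0,0,0,0]]' 100
python3 -m jog '[[0,0,-0.04,0,0,0],[0.01,-0.02,-0.1,0,0,0],[0.01,-0.08,-0.14,0,0,0],[0.01,-0.14,-0.14,0,0,0],[0.01,-0.2,-0.14,0,0,0],[0.01,-0.26,-0.14,0,0,0],[0.01,-0.32,-0.14,0,0,0],[0.01,-0.38,-0.14,0,0,0]]'
python3 - <<'E'
from h import *
go(.5187,-.174,.155,77)
E
```

```text
clock: 13.55
position: [0.4785, 0.3593, 0.0047]
ee_rot: [0.107, 0.994, 0.0, 0.001]
force: [0.7, -0.3, -3.0]
grip_width: 0.0614
gripper_force: 88.8
clock: 13.92
position: [0.4784, 0.3593, 0.0045]
ee_rot: [0.107, 0.994, 0.0, 0.001]
force: [0.0, 0.2, 0.1]
grip_width: 0.0854
gripper_force: 0.0
clock: 14.92
position: [0.3867, -0.0119, 0.1444]
ee_rot: [0.107, 0.994, -0.0, 0.001]
force: [0.8, -0.6, -0.1]
grip_width: 0.0851
gripper_force: 0.0
row [-0.1634, -0.1303, -0.0103] turn 0.7 tilt [0.002, -0.001, -1.0]
```

```bash
python3 -m jog '[[-0.04,-0.04,-0.01,0,0,0.7],[-0.08,-0.08,-0.01,0,0,0.7],[-0.12,-0.12,-0.01,0,0,0.7],[-0.1634,-0.1303,-0.0103,0,0,0.7],[-0.1634,-0.1303,-0.0103,0,0,0.7],[-0.1634,-0.1303,-0.0103,0,0,0.7],[-0.1634,-0.1303,-0.0103,0,0,0.7],[-0.1634,-0.1303,-0.0103,0,0,0.7]]'
python3 - <<'E'
from h import *
print(tool()[0]); save('wrist','w5',s=1.5)
print([(round(q['p'],2),np.round(q['centre'],4).tolist()) for q in robot.mark_of('wrist','pin_seat')]); print(rect('wrist','pin_seat',.02))
print(colrect('wrist',*BLUE,.019))
E
```

```text
clock: 15.92
position: [0.5186, -0.1717, 0.1546]
ee_rot: [0.113, 0.994, -0.0, 0.0]
force: [-0.4, -0.6, -0.4]
grip_width: 0.0853
gripper_force: 0.0
[ 0.5186469  -0.17169066  0.15457729]
[(0.97, [0.5322, -0.1721, 0.0201])]
[ 5.302000e-01 -1.733000e-01  2.066396e+02  4.991520e+01 -1.309160e+01]
[  0.4957  -0.3527 168.4208  71.1172  -5.2842]
```

View pics/w5.png

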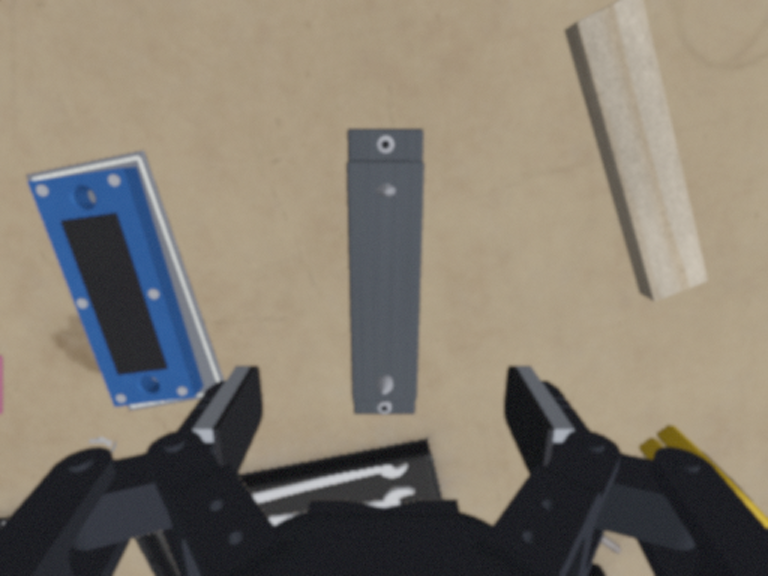

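```bash
python3 - <<'E'
from h import *
quad('pins@.030',[(387,384)]*2+[(388,190)]*2,.030)
quad('base holes',[(384,408)]*2+[(386,144)]*2,.020)
go(.4819,-.3568,.138,84.5)
E
```

```text
pins@.030 [ 0.5318 -0.1718] len 0.137 0.0 yaw -13.0 in tool [-0.0124  0.0032  0.1244]
base holes [ 0.5313 -0.1734] len 0.1911 0.0 yaw -13.3 in tool [-0.0122  0.0016  0.1344]
row [-0.0054, -0.1883, 0.0165] turn -7.5 tilt [0.0, -0.0, -1.0]
```

```bash
python3 -m jog '[[0,-0.05,0.01,0,0,-3],[-0.005,-0.1,0.016,0,0,-7],[-0.0054,-0.15,0.0165,0,0,-7.5],[-0.0054,-0.1883,0.0165,0,0,-7.5],[-0.0054,-0.1883,0.0165,0,0,-7.5],[-0.0054,-0.1883,0.0165,0,0,-7.5],[-0.0054,-0.1883,0.0165,0,0,-7.5],[-0.0054,-0.1883,0.0165,0,0,-7.5]]'
python3 - <<'E'
from h import *
print(tool()[0]); im=save('wrist','w6',s=1.5)
b=colrect('wrist',*BLUE,.019); print(b)
m=colrect('wrist',(0,0,190),(180,60,255),.003); print('matline',m,rect('wrist','storage_mat',.003))
go(b[0],b[1],.004,b[4]+90)
E
```

```text
clock: 17.12
position: [0.4823, -0.356, 0.1377]
ee_rot: [0.047, 0.999, 0.0, 0.0]
force: [0.0, 0.2, -0.4]
grip_width: 0.0853
gripper_force: 0.0
[ 0.48232703 -0.35597755  0.13767799]
[  0.4951  -0.3575 168.411   62.8139  -5.2268]
matline [ 0.4474 -0.3536 83.0807 77.8666 -1.5918] [  0.498   -0.3557 189.1612  84.4125  -2.1642]
row [-0.013, 0.0004, 0.1337] turn -0.2 tilt [0.0, -0.0, -1.0]
```

View pics/w6.png

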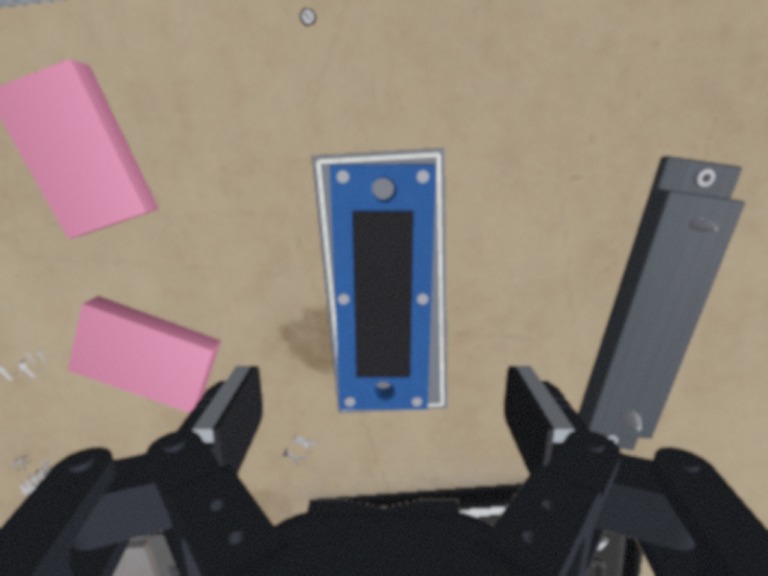

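```bash
python3 -m jog '[[-0.013,0.0004,0.04,0,0,-0.2],[-0.013,0.0004,0.08,0,0,-0.2],[-0.013,0.0004,0.11,0,0,-0.2],[-0.013,0.0004,0.126,0,0,-0.2],[-0.013,0.0004,0.132,0,0,-0.2],[-0.013,0.0004,0.1335,0,0,-0.2],[-0.013,0.0004,0.1335,0,0,-0.2],[-0.013,0.0004,0.1335,0,0,-0.2]]' 100
python3 -m jog '[[0,0,0,0,0,0],[0,0,0,0,0,0],[0,0,0,0,0,0],[0,0,0,0,0,0],[0,0,0,0,0,0]]' 50 80
python3 -m jog '[[0,0,-0.01,0,0,0],[0,0,-0.03,0,0,0],[0,0.0,-0.06,0,0,0],[-0.01,0.04,-0.08,0,0,3],[-0.02,0.1,-0.08,0,0,6],[-0.02,0.16,-0.08,0,0,7.8],[-0.02,0.18,-0.08,0,0,7.8],[-0.02,0.18,-0.08,0,0,7.8]]'
python3 - <<'E'
from h import *
go(.5327,-.1743,.05,76.9)
E
```

```text
clock: 18.32
position: [0.4955, -0.3584, 0.0052]
ee_rot: [0.046, 0.999, -0.001, 0.001]
force: [0.2, -0.6, 0.9]
grip_width: 0.0855
gripper_force: 0.0
clock: 18.95
position: [0.4956, -0.3585, 0.0054]
ee_rot: [0.046, 0.999, -0.001, 0.001]
force: [-0.7, -0.3, 6.9]
grip_width: 0.0614
gripper_force: 88.0
clock: 19.95
position: [0.5317, -0.1792, 0.0849]
ee_rot: [0.113, 0.994, -0.0, 0.0]
force: [0.3, -1.3, -3.2]
grip_width: 0.0615
gripper_force: 88.0
row [0.0002, 0.005, 0.0349] turn 0.2 tilt [0.001, -0.0, -1.0]
```

```bash
python3 -m jog '[[-0.0004,0.0045,0.015,0,0,0.2],[-0.0004,0.0045,0.03,0,0,0.2],[-0.0004,0.0045,0.042,0,0,0.2],[-0.0004,0.0045,0.042,0,0,0.2],[-0.0004,0.0045,0.042,0,0,0.2]]'
python3 -m jog '[[0,0,0.004,0,0,0],[0,0,0.008,0,0,0],[0,0,0.012,0,0,0],[0,0,0.016,0,0,0],[0,0,0.019,0,0,0],[0,0,0.0205,0,0,0],[0,0,0.0205,0,0,0],[0,0,0.0205,0,0,0]]'
```

```text
clock: 20.58
position: [0.5329, -0.1765, 0.0421]
ee_rot: [0.116, 0.993, -0.0, -0.0]
force: [-0.4, -0.3, -2.1]
grip_width: 0.0609
gripper_force: 87.9
clock: 21.58
position: [0.5329, -0.1751, 0.0224]
ee_rot: [0.115, 0.993, 0.001, -0.0]
force: [-3.1, 7.9, 7.5]
grip_width: 0.0614
gripper_force: 89.2
```

```bash
python3 -m jog '[[0,0,0,0,0,0],[0,0,0,0,0,0],[0,0,0,0,0,0]]' 100
python3 -m jog '[[0,0,-0.03,0,0,0],[0,0,-0.07,0,0,0],[0.01,0,-0.11,0,0,0],[0.0136,-0.0036,-0.133,0,0,0],[0.0136,-0.0036,-0.133,0,0,0],[0.0136,-0.0036,-0.133,0,0,0],[0.0136,-0.0036,-0.133,0,0,0],[0.0136,-0.0036,-0.133,0,0,0]]'
python3 - <<'E'
from h import *
print(tool()[0]); save('wrist','w7',s=1.5)
print('blue',colrect('wrist',*BLUE,.036)); robot.capture('side'); print([(round(q['p'],2),np.round(q['centre'],4).tolist()) for q in robot.mark_of('side','blue_plate_mid')])
go(.4742,.006,.138,101.3)
E
```

```text
clock: 21.95
position: [0.5331, -0.1766, 0.0218]
ee_rot: [0.116, 0.993, -0.0, 0.0]
force: [-0.2, 0.0, -0.4]
grip_width: 0.0852
gripper_force: 0.0
clock: 22.95
position: [0.5182, -0.1762, 0.1533]
ee_rot: [0.116, 0.993, 0.0, -0.001]
force: [0.8, 1.0, 0.5]
grip_width: 0.0854
gripper_force: 0.0
[ 0.51822895 -0.17618507  0.15327211]
blue [  0.5332  -0.1752 169.3408  61.7306 -13.2021]
[(0.57, [0.5303, -0.1768, 0.0309]), (0.34, [0.5609, 0.1778, 0.0144])]
row [0.0853, 0.1673, 0.0163] turn -24.6 tilt [-0.001, 0.0, -1.0]
```

View pics/w7.png

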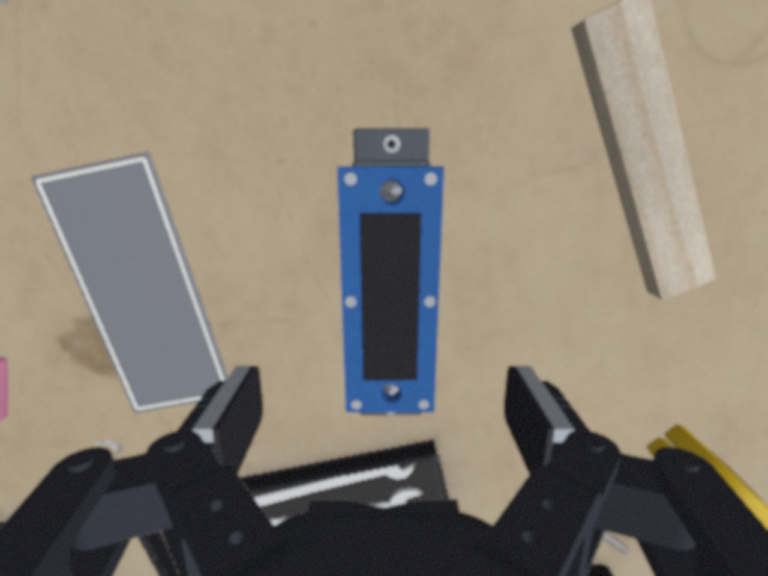

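Blue plate is down, with both pins showing in the holes (391,191) and (391,391) at the same scale as the seated orange plate. Next is the long piece.

```bash
python3 - <<'E'
from h import *
quad('grey mat',[(136,410),(232,400),(148,155),(37,180)],.003)
E
python3 -m jog '[[0.04,0.05,0,0,0,-10],[0.08,0.1,0.01,0,0,-20],[0.0853,0.15,0.0163,0,0,-24.6],[0.0853,0.1673,0.0163,0,0,-24.6],[0.0853,0.1673,0.0163,0,0,-24.6],[0.0853,0.1673,0.0163,0,0,-24.6],[0.0853,0.1673,0.0163,0,0,-24.6],[0.0853,0.1673,0.0163,0,0,-24.6]]'
python3 - <<'E'
from h import *
print(tool()[0]); save('wrist','w8',s=1.5)
r=rect('wrist','long_piece_mid',.019);print(r,[(round(q['p'],2),np.round(q['centre'],4).tolist()) for q in robot.mark_of('wrist','long_piece_mid')])
go(r[0],r[1],.003,r[4]+90)
E
```

```text
grey mat [ 0.501  -0.3553] len 0.1881 0.0796 yaw -2.6 in tool [-0.024  -0.1782  0.1512]
clock: 24.15
position: [0.4744, 0.005, 0.1384]
ee_rot: [-0.098, 0.995, -0.0, 0.0]
force: [0.4, -0.0, -0.0]
grip_width: 0.0854
gripper_force: 0.0
[0.47438206 0.0049801  0.13836429]
[4.860000e-01 9.200000e-03 1.907237e+02 3.926840e+01 1.180970e+01] [(0.85, [0.4879, 0.0083, 0.0075])]
row [-0.0122, 0.0014, 0.1353] turn -0.6 tilt [0.0, -0.0, -1.0]
```

View pics/w8.png

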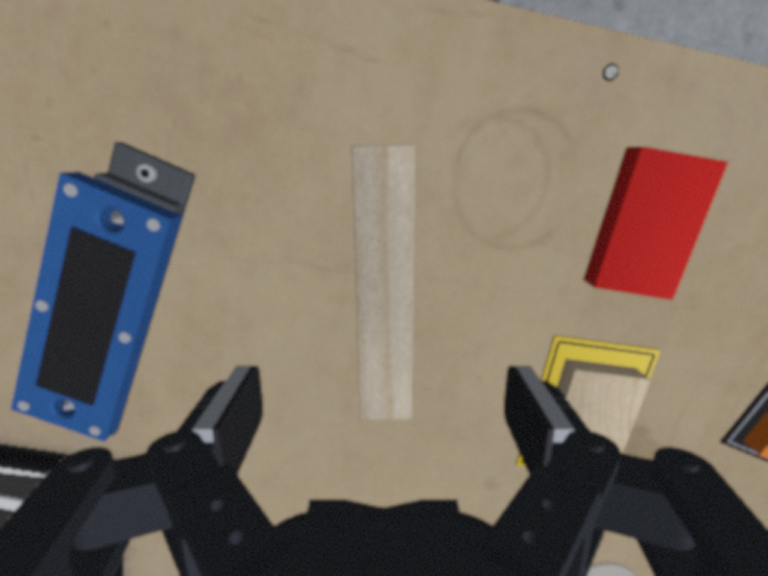

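```bash
python3 -m jog '[[-0.0125,0.0014,0.04,0,0,-0.6],[-0.0125,0.0014,0.08,0,0,-0.6],[-0.0125,0.0014,0.11,0,0,-0.6],[-0.0125,0.0014,0.126,0,0,-0.6],[-0.0125,0.0014,0.132,0,0,-0.6],[-0.0125,0.0014,0.1345,0,0,-0.6],[-0.0125,0.0014,0.1345,0,0,-0.6]]' 90
python3 -m jog '[[0,0,0,0,0,0],[0,0,0,0,0,0],[0,0,0,0,0,0],[0,0,0,0,0,0],[0,0,0,0,0,0],[0,0,0,0,0,0]]' 20 60
python3 -m jog '[[0,0,-0.03,0,0,0],[0,-0.02,-0.08,0,0,0],[-0.02,-0.07,-0.1,0,0,8],[-0.04,-0.12,-0.1,0,0,16],[-0.06,-0.16,-0.1,0,0,24.9],[-0.08,-0.17,-0.1,0,0,24.9],[-0.08,-0.17,-0.1,0,0,24.9],[-0.08,-0.17,-0.1,0,0,24.9]]'
python3 - <<'E'
from h import *
go(.533,-.1748,.044,76.9)
E
```

```text
clock: 25.18
position: [0.4872, 0.0096, 0.0047]
ee_rot: [-0.104, 0.995, -0.0, 0.001]
force: [-0.2, 0.7, 0.1]
grip_width: 0.0766
gripper_force: 0.0
clock: 25.92
position: [0.487, 0.0096, 0.0046]
ee_rot: [-0.104, 0.995, -0.0, 0.001]
force: [-1.5, -1.0, 5.7]
grip_width: 0.0367
gripper_force: 61.0
clock: 26.92
position: [0.5985, -0.1394, 0.103]
ee_rot: [0.113, 0.994, 0.0, -0.001]
force: [0.1, 0.4, -0.3]
grip_width: 0.0364
gripper_force: 60.3
row [0.0557, -0.0492, 0.0591] turn 0.1 tilt [-0.002, 0.001, -1.0]
```

```bash
python3 -m jog '[[0.03,-0.03,0.01,0,0,0],[0.0557,-0.0492,0.025,0,0,0],[0.0557,-0.0492,0.035,0,0,0],[0.0557,-0.0492,0.045,0,0,0],[0.0557,-0.0492,0.053,0,0,0],[0.0557,-0.0492,0.058,0,0,0],[0.0557,-0.0492,0.06,0,0,0],[0.0557,-0.0492,0.06,0,0,0]]'
python3 -m jog '[[0,0,0,0,0,0],[0,0,0,0,0,0]]'
```

```text
clock: 27.92
position: [0.5344, -0.1754, 0.0437]
ee_rot: [0.113, 0.994, 0.0, -0.0]
force: [-0.6, 0.2, -0.6]
grip_width: 0.0368
gripper_force: 60.4
clock: 28.18
position: [0.5344, -0.1757, 0.0441]
ee_rot: [0.113, 0.994, -0.0, 0.0]
force: [0.8, -0.1, 0.1]
grip_width: 0.0364
gripper_force: 60.4
```

```bash
python3 -m jog '[[0,0,0.001,0,0,0],[0,0,0.0015,0,0,0],[0,0,0.0015,0,0,0]]'
python3 -m jog '[[0,0,0,0,0,0],[0,0,0,0,0,0],[0,0,0,0,0,0]]' 80
python3 -m jog '[[0,0,-0.03,0,0,0],[0,0,-0.07,0,0,0],[0.01,0,-0.11,0,0,0],[0.0136,0,-0.133,0,0,0],[0.0136,0,-0.133,0,0,0],[0.0136,0,-0.133,0,0,0],[0.0136,0,-0.133,0,0,0],[0.0136,0,-0.133,0,0,0]]' 100
python3 - <<'E'
from h import *
save('wrist','w9',s=1.5)
print(rect('wrist','long_piece_mid',.057),[(round(q['p'],2),np.round(q['centre'],4).tolist()) for q in robot.mark_of('wrist','long_piece_mid')])
go(.465,.36,.15,78)
E
```

```text
clock: 28.55
position: [0.5343, -0.1756, 0.0426]
ee_rot: [0.113, 0.994, -0.0, 0.0]
force: [-1.8, 0.6, 3.3]
grip_width: 0.0364
gripper_force: 60.7
clock: 28.92
position: [0.5342, -0.1755, 0.0422]
ee_rot: [0.113, 0.994, 0.0, -0.0]
force: [-0.3, 0.5, -0.3]
grip_width: 0.0682
gripper_force: 0.0
clock: 29.92
position: [0.5205, -0.1722, 0.174]
ee_rot: [0.113, 0.994, 0.0, -0.001]
force: [-0.7, 0.1, -0.4]
grip_width: 0.0855
gripper_force: 0.0
[ 5.337000e-01 -1.752000e-01  1.881457e+02  3.785740e+01 -1.294000e+01] [(0.6, [0.5344, -0.1732, 0.0486])]
row [0.1741, 0.5061, 0.025] turn -1.0 tilt [-0.001, 0.0, -1.0]
```

View pics/w9.png

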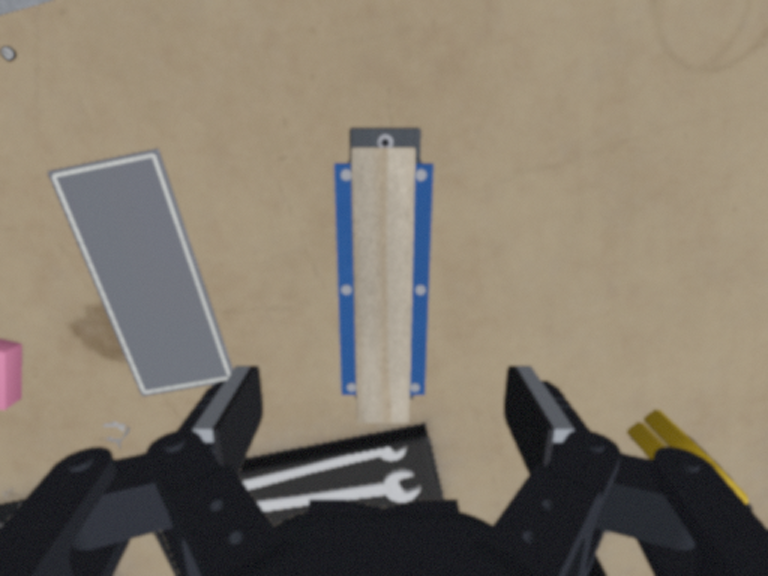

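```bash
python3 - <<'E'
from h import *
quad('grey mat',[(143,392),(230,378),(157,152),(52,175)],.003)
E
python3 -m jog '[[0.02,0.06,0,0,0,0],[0.04,0.12,0,0,0,0],[0.06,0.18,0,0,0,0],[0.08,0.24,0,0,0,0],[0.1,0.3,0,0,0,0],[0.12,0.35,0,0,0,0],[0.14,0.4,0,0,0,0],[0.16,0.45,0.01,0,0,-1]]'
python3 -m jog '[[0.0,0.02,0,0,0,0],[0.0141,0.0561,0.015,0,0,0],[0.0141,0.0561,0.015,0,0,0],[0.0141,0.0561,0.015,0,0,0],[0.0141,0.0561,0.015,0,0,0],[0.0141,0.0561,0.015,0,0,0]]'
python3 - <<'E'
from h import *
b=colrect('wrist',*ORANGE,.019); print(b); go(b[0],b[1],.004,b[4]+90)
go(.4785,.3593,.004,77.7)
E
```

```text
grey mat [ 0.4989 -0.3557] len 0.1838 0.0787 yaw -2.6 in tool [-0.0201 -0.1836  0.1717]
clock: 31.08
position: [0.4666, 0.3042, 0.1663]
ee_rot: [0.104, 0.995, 0.001, 0.001]
force: [0.2, -0.6, 0.4]
grip_width: 0.0855
gripper_force: 0.0
clock: 31.82
position: [0.4648, 0.359, 0.1509]
ee_rot: [0.105, 0.994, 0.0, 0.0]
force: [-0.6, 0.4, -0.8]
grip_width: 0.0852
gripper_force: 0.0
[  0.4772   0.3591 169.4836  64.2253 -11.9884]
row [-0.0121, 0.0025, 0.1468] turn -0.1 tilt [0.001, 0.0, -1.0]
row [-0.0134, 0.003, 0.1468] turn 0.2 tilt [0.001, 0.0, -1.0]
```

```bash
python3 -m jog '[[-0.0128,0.0027,0.04,0,0,0],[-0.0128,0.0027,0.08,0,0,0],[-0.0128,0.0027,0.115,0,0,0],[-0.0128,0.0027,0.135,0,0,0],[-0.0128,0.0027,0.144,0,0,0],[-0.0128,0.0027,0.1465,0,0,0],[-0.0128,0.0027,0.1465,0,0,0]]' 100
python3 -m jog '[[0,0,0,0,0,0],[0,0,0,0,0,0],[0,0,0,0,0,0],[0,0,0,0,0,0],[0,0,0,0,0,0]]' 50 80
python3 -m jog '[[0,0,-0.02,0,0,0],[0,0,-0.06,0,0,0],[0,-0.02,-0.11,0,0,0],[-0.02,-0.07,-0.15,0,0,0],[-0.03,-0.13,-0.15,0,0,-1],[-0.045,-0.19,-0.15,0,0,-2],[-0.06,-0.25,-0.15,0,0,-3],[-0.075,-0.31,-0.15,0,0,-4]]'
python3 -m jog '[[-0.015,-0.06,0,0,0,-1],[-0.03,-0.12,0,0,0,-2],[-0.045,-0.18,0,0,0,-3],[-0.06,-0.24,0,0,0,-4],[-0.075,-0.3,0,0,0,-5],[-0.08,-0.35,0,0,0,-5.6],[-0.08,-0.37,0,0,0,-5.6],[-0.08,-0.37,0,0,0,-5.6]]'
python3 - <<'E'
from h import *
go(.4988,-.356,.0045,87.5); print(robot.observe()['grip_width'])
E
```

```text
clock: 32.75
position: [0.4782, 0.3603, 0.005]
ee_rot: [0.105, 0.995, 0.001, 0.001]
force: [0.1, 0.6, 0.0]
grip_width: 0.085
gripper_force: 0.0
clock: 33.38
position: [0.4785, 0.3606, 0.0057]
ee_rot: [0.104, 0.995, 0.001, 0.001]
force: [-1.8, -0.9, 7.5]
grip_width: 0.0612
gripper_force: 88.1
clock: 34.38
position: [0.4857, 0.0392, 0.1548]
ee_rot: [0.069, 0.998, -0.0, 0.001]
force: [1.6, 0.5, -3.8]
grip_width: 0.0611
gripper_force: 88.6
clock: 35.38
position: [0.5132, -0.3373, 0.154]
ee_rot: [0.022, 1.0, 0.0, -0.0]
force: [0.0, 0.8, -3.1]
grip_width: 0.0614
gripper_force: 88.7
row [0.0135, -0.0194, 0.1495] turn -0.0 tilt [-0.0, 0.001, -1.0]
0.06144747976357697
```

```bash
python3 -m jog '[[0.0135,-0.0194,0.03,0,0,0],[0.0135,-0.0194,0.07,0,0,0],[0.0135,-0.0194,0.1,0,0,0],[0.0135,-0.0194,0.125,0,0,0],[0.0135,-0.0194,0.14,0,0,0],[0.0135,-0.0194,0.147,0,0,0],[0.0135,-0.0194,0.149,0,0,0],[0.0135,-0.0194,0.149,0,0,0]]'
python3 -m jog '[[0,0,0,0,0,0],[0,0,0,0,0,0],[0,0,0,0,0,0]]' 100
python3 -m jog '[[0,0,-0.03,0,0,0],[0,0,-0.07,0,0,0],[0.01,0.02,-0.11,0,0,0],[0.0136,0.06,-0.15,0,0,0],[0.0136,0.1,-0.2,0,0,0],[0.0136,0.1,-0.2,0,0,0],[0.0136,0.1,-0.2,0,0,0],[0.0136,0.1,-0.2,0,0,0]]'
python3 - <<'E'
from h import *
save('wrist','w10',s=1.5)
print('orange',colrect('wrist',*ORANGE,.019),'blue',colrect('wrist',*BLUE,.036),'long',rect('wrist','long_piece_mid',.057),'mat',rect('wrist','storage_mat',.003))
save('scene','sc2',s=1.5)
for l in ['tape_measure','screw_jar','short_piece_mid','yellow_mat']: print(l,[(round(q['p'],2),np.round(q['centre'],4).tolist()) for q in robot.mark_of('scene',l)])
E
```

```text
clock: 36.38
position: [0.5003, -0.3559, 0.0059]
ee_rot: [0.021, 1.0, -0.001, 0.001]
force: [-0.4, 0.7, -4.0]
grip_width: 0.0613
gripper_force: 88.7
clock: 36.75
position: [0.5, -0.3558, 0.0054]
ee_rot: [0.021, 1.0, -0.0, 0.0]
force: [0.2, -0.0, -0.5]
grip_width: 0.0854
gripper_force: 0.0
clock: 37.75
position: [0.4894, -0.255, 0.2032]
ee_rot: [0.021, 1.0, 0.001, -0.001]
force: [-0.6, 0.4, -0.3]
grip_width: 0.0856
gripper_force: 0.0
orange [  0.5008  -0.3544 168.3457  65.2469  -2.55  ] blue [  0.5264  -0.2003 169.9596  14.6226 -13.0454] long [ 5.33200e-01 -1.77300e-01  1.90101e+02  4.26533e+01 -1.30287e+01] mat [ 4.989000e-01 -3.521000e-01  1.920623e+02  8.462590e+01  1.727000e-01]
tape_measure [(0.51, [0.7524, 0.0438, 0.0013])]
screw_jar [(0.73, [0.7256, 0.2598, -0.0003])]
short_piece_mid [(0.89, [0.3881, -0.5393, 0.0071]), (0.71, [0.5247, -0.5325, 0.0075]), (0.7, [0.4067, 0.1668, 0.0076]), (0.53, [0.5546, 0.1775, 0.0139])]
yellow_mat [(0.62, [0.5321, -0.1768, 0.0198])]
```

View pics/w10.png

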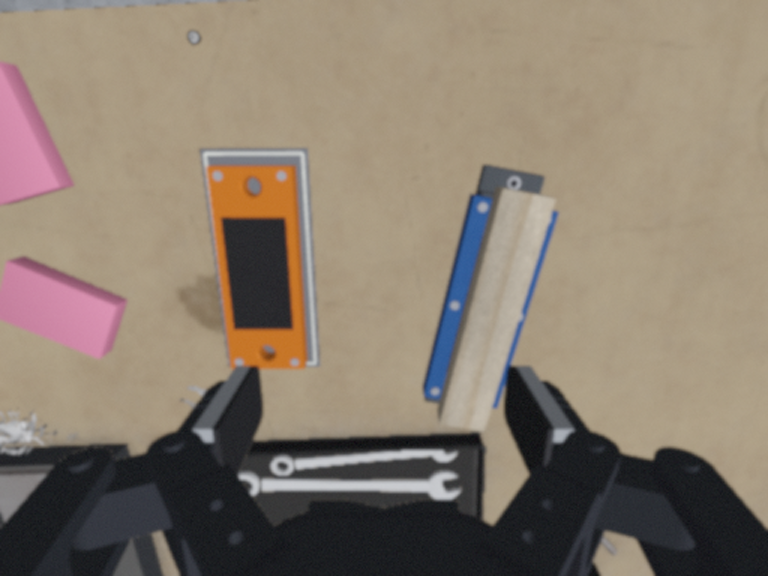

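View pics/sc2.png

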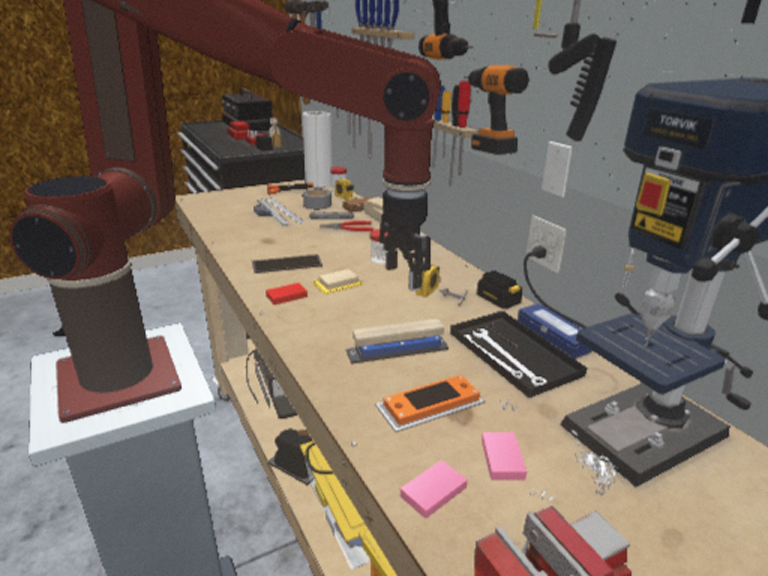

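Everything is in place: the orange plate is on the grey mat, the long piece on the seated blue plate, the short piece on the yellow mat, and the tape and jar haven't moved. Handing in.

```bash
python3 -c "
from station import robot
print(robot.sign_off())"
```

```text
the job is handed in; nothing more can be done
None
```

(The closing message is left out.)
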